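Set the lid-rack stop at the red tab

ROBOT

A 7-joint arm with a two-finger parallel gripper is mounted at the origin on the work surface. World frame = base frame: x ahead of the robot, y to its left, z up, the work surface at z = 0. Lengths are in m, angles in rad, forces in N, time in s.
With the tool pointing down it reaches from about 0.4 to 0.875 m from the base axis. Payload 19.3 kg.
Tool frame: the origin (TCP) lies midway between the tips of the shut fingers; the grasp point (between the pads) lies 19 mm behind it (bot.pinch_z is the distance from the TCP to the grasp point, in m); z points along the fingers, y is the direction in which the jaws open and shut (so a half turn about z gives the same grasp; the last joint's range is limited). The gripper opens to 85 mm and grips with 20 to 120 N. Pads are 22 mm wide; open, the fingers measure 114 mm over their backs; the gripper's body (76 mm by 85 mm) begins 54 mm behind the grasp point. The pads swing forward as they close: fully open they stand 13 mm farther back than shut.
Start: joints at [-0.07, 0.521, -0.036, 1.599, 0.021, 1.021, -0.113], TCP at [0.625, -0, 0.231] pointing down, gripper open.
Joint ranges: [-2.91, 2.91], [-0.3, 2.13], [-1.5, 1.42], [0.17, 2.43], [-1.26, 4.41], [0.16, 1.93], [-2.52, 2.52]. Speed limits (rad/s): [1.89, 1.89, 2.39, 2.39, 3.01, 3.01, 3.01].

INTERFACE

Orientations are given as [roll, pitch, yaw] about the fixed x, y, z axes, in that order (R = Rz(yaw) Ry(pitch) Rx(roll)).
In Python, from workcell import bot gives the robot as it stands. The module is installed in compiled form; this text tells all that it offers.
- The arm moves only by the tool move_arm, never from a script. Its argument "moves" is text: rows parted by semicolons, each of 4 numbers parted by spaces: the shift along the tool's x, y, z in mm, then the turn about the tool's z in rad. In form: dx dy dz yaw; .... A call has exactly 10 rows; each row is the pose to reach, as a shift and turn from the pose commanded when the call began, along the tool's axes at that moment; what a row does not reach only later rows make up. A row lasts 1/12 s, in which the tool goes at most 41.7 mm and 7.16 degrees, less where a joint would pass 70% of its speed; a pose out of reach is approached as far as the arm can. A call with a gripper value outside its range is refused whole. "grip" is the opening, from 0 (shut) to 1 (fully open), set as the call begins (left out, the last holds). The fingers move at their own pace and stop on an object; "grip_force" is the grip in N (left out, the last holds). Time passes only in rows, so rows that repeat a pose let the fingers close, or fill a call up. It gives the time, the measured TCP pose, the force and the opening at its end, in the units of the state.
- bot.observe(): the state, without advancing time (a new reading comes with each control period).
- bot.grab_frame(name): name is "scene" or "side" or "wrist"; returns a dict with "frame" (384x512x3 uint8, red, green, blue), "z_map" (384x512 float32, m along the optical axis (not along the pixel's ray), 0 where there is no reading), "K" (3x3 intrinsics, pixels), "eye" and "attitude" of the camera in the world. Camera axes: x right, y up, looking along -z (the intrinsics and any distortion apply to the point x, -y, -z); pixel columns grow to the right and rows downward; lengths in m; the calibration is good to about 2 mm. A picture is of the moment at which its call begins.
- bot.job_done(): hands the job in, once; it reports no verdict.
Trained networks look in a picture, given as the dict that the camera call returned (one of the last four; its "shot" number tells which), for a name from the list of things; names that differ only in an ending like _2 or _b are one class to them, and where a whole thing is asked for, a point or a joint stands for the part that bears it (a point fixed in the world has none). Each returns a list of dicts, best first, with "conf" (0 to 1); they miss things now and then, are a little off and sometimes report something else, mostly with a low value. They report only what shows in the picture. A call takes as long as a camera call.
- bot.search_frame(picture, label): "at" ([column, row] in pixels, amid what is visible of it).
- bot.pinpoint(picture, label): "at" ([column, row] in pixels: a listed point, or the origin of a listed thing).
The state is a dict: "clock": time; "qpos": joint angles; "qd": joint speeds; "joint_efforts": joint torques, N m; "position": TCP position; "tool_rot": TCP orientation; "force": force on the tool from outside, world axes, zero at the start; "moment": the same for the moment, N m; "grip_width": finger opening in m.
Only numpy, scipy, OpenCV 4.12 (cv2) and the standard library are available. Lean on these libraries where they do the work, as an engineer would, in place of code of your own. Each camera call takes 0.05 s, during which the arm holds its last target. There are 200 camera calls.

TASK

With the fingertips, push the sliding wooden stop along the lid rack until it clicks into the notch at the red tab and its black line points at that tab. Only push it, grasp nothing; then move clear, leaving the stop seated there and everything else on the ledge where it stands.

Things in the scene. Friction and masses are not known exactly. Their poses are not given: they have to be found in the camera images.
- rack: Fixed wooden lid rack: base board 160 mm (x) by 420 mm (y -180 to +240), 12 mm thick; two guide bars at x +-30, top 24 mm above the ledge; low steel pins between them make three notches at y -50, +10, +70 mm. Origin on the ledge surface, on the rail's middle line. The stop slides along the rack's y, starting at the -y end; a fixed cheek 110 wide, 14 thick, 82 mm high crosses the +y end at y 232.
- stop (a joint): Stop's travel along the rack's +y, m: 0 (start end) to 0.22; starts at 0 to 0.035. Stop's middle is at rack y = -0.110 + this, so the notches are at 0.06, 0.12, 0.18. Friction about 1 N; riding over a pin into or out of a notch takes about 6 to 9 N, then the force dips and a spring ball under the stop draws it to the notch's middle from up to 4 mm either side.
- stop_mark (a point): Middle of the stop's top face, on its black line. Beech block 100 mm across the rail, 95 mm along it (push faces 47.5 mm either side of this point), 24 to 84 mm above the ledge; captive on the rail, cannot be lifted, too wide to pinch. The line crosses the top and goes down the +x side, facing the tabs. Axes as the rack's.
- tab_red: Red tab, 22 x 14 x 6 mm, fixed on the base board 66 mm to the rack's +x side of the rail's middle line, level with its notch; origin at its underside's middle, axes as the rack's. The red, blue and green tabs change places among the three notches. Seated: the stop mark's y in this frame is 0.
- tab_blue: Blue tab, same size, marks another notch; not the one wanted.
- tab_green: Green tab, same size, marks another notch; not the one wanted.
- pan: Loose paella pan, 300 mm across, 42 mm tall, two red loop handles to 380 mm overall and 50 mm high; origin under its middle. Leave alone.
- bowl: Loose yellow bowl, 170 mm across, 70 mm tall; origin under its middle. Leave alone.
- canister: Loose clear canister with a white snap lid, 110 mm across, 146 mm tall; origin under its middle. Leave alone.
- spice_jar: Loose amber spice jar, 48 mm across, 75 mm tall, close to the rack's -x side; origin under its middle. Leave alone.
- spoon: Loose wooden spoon, 220 mm long, lying along the rack's +x side beyond the tabs; origin on the ledge near its middle. Leave alone.
- mill: Loose dark wooden pepper mill, 54 mm across, 160 mm tall, on the robot's right near the pan; origin under its middle. Leave alone.

How it is judged:
By the outcome, as a careful person would: the job done as asked, in the order asked, and still so for the second after the job is handed in, with the robot touching nothing.
It also fails if it takes over 45 s, if anything falls off the work surface, if the arm or the gripper's body presses on something with over 40 N, if the wrist force passes 120 N, or if a joint passes its speed limit or range.

## Working session

There is one attempt and no reset: what is moved stays moved. The work goes in short steps, Python scripts to look and compute and a tool call to move; the robot and the scene stay as the last step left them, time stands still between calls to the robot, and variables do not carry over. Pictures are saved under pics/ and viewed, about 8 in all and at most 12, crops included, and the job is handed in when it is done.

Besides the shell and the picture viewer there is one more tool, called after ">>>" in YAML: its name, and indented under it one key for each argument. move_arm: Moves the arm, as the interface text tells. Its arguments: {"type":"object","properties":{"moves":{"type":"string"},"grip":{"type":"number"},"grip_force":{"type":"number"}},"required":["moves"]}

```bash
mkdir -p pics; cat > h.py <<'E'
from workcell import bot
import numpy as np, cv2
from scipy.spatial.transform import Rotation as R
def att(p):
    a=np.array(p["attitude"],float)
    return a if a.shape==(3,3) else R.from_euler('xyz',a).as_matrix()
def world(p,uv,d=None):
    u,v=uv
    if d is None:
        w=p["z_map"][int(v)-2:int(v)+3,int(u)-2:int(u)+3]; w=w[w>0]; d=np.median(w) if w.size else np.nan
    c=np.linalg.inv(p["K"])@[u,v,1]*d
    return np.array(p["eye"])+att(p)@[c[0],-c[1],-c[2]]
def onplane(p,uv,z):
    c=np.linalg.inv(p["K"])@[uv[0],uv[1],1]; r=att(p)@[c[0],-c[1],-c[2]]; e=np.array(p["eye"])
    return e+r*(z-e[2])/r[2]
def save(p,n): cv2.imwrite(f"pics/{n}.png",p["frame"][:,:,::-1])
E
python3 - <<'E'
from h import *
print(bot.observe())
for n in("scene","side","wrist"):
    p=bot.grab_frame(n); save(p,n+"1"); print(n,p["eye"],p["attitude"],[k for k in p])
    for l in("rack","stop_mark","tab_red","tab_blue","tab_green","pan","bowl","canister","spice_jar","spoon","mill"):
        for r in bot.pinpoint(p,l)[:1]: print(l,r["conf"],np.round(r["at"]),np.round(world(p,r["at"]),3),np.round(onplane(p,r["at"],{'stop_mark':.084,'tab_red':.012,'tab_blue':.012,'tab_green':.012}.get(l,0)),3))
E
cd pics; python3 -c "
import cv2,numpy as np
a=[cv2.imread(n+'1.png') for n in('scene','side')]
cv2.imwrite('both.png',cv2.resize(np.vstack(a),(800,1200))[:600]);"
```

```text
{'clock': 0.0, 'qpos': array([-0.07018213,  0.52203785, -0.03632339,  1.59996613,  0.02118021,
        1.0211421 , -0.11276901]), 'qd': array([ 2.25620847e-03, -1.02847764e-03, -1.20824260e-03, -9.43341179e-05,
        9.97914435e-05,  1.55555267e-05, -1.20370165e-04]), 'joint_efforts': array([-4.24098413e-03, -9.27110124e+01,  1.97758444e+00, -3.69928443e+01,
        1.76317629e-02,  8.19846697e-03, -6.58496788e-05]), 'position': array([ 6.24665694e-01, -4.50209499e-05,  2.30725931e-01]), 'tool_rot': array([-3.14042552e+00,  6.93730874e-05,  1.57078493e+00]), 'force': array([-0.74775629,  0.48882738,  0.08848835]), 'moment': array([-0.01728151,  0.03728784,  0.0437343 ]), 'grip_width': 0.08562906523194014}
scene [1.15591952 0.03515465 1.15872527] [0.53787302 0.00665902 1.6508555 ] ['frame', 'z_map', 'K', 'eye', 'attitude', 'shot']
rack 0.86 [276. 207.] [0.528 0.06  0.013] [0.521 0.06  0.   ]
stop_mark 0.69 [248. 188.] [ 0.503 -0.036  0.083] [ 0.503 -0.036  0.084]
tab_red 0.55 [271. 228.] [0.608 0.045 0.015] [0.606 0.045 0.012]
tab_blue 0.73 [160. 147.] [ 0.333 -0.361  0.04 ] [ 0.312
[... 1020 characters left out ...]
 167.] [0.312 0.392 0.031] [0.331 0.445 0.   ]
wrist [0.62406751 0.08323494 0.37513125] [-0.32886664  0.0009747  -0.00084416] ['frame', 'z_map', 'K', 'eye', 'attitude', 'shot']
rack 0.96 [178. 108.] [0.536 0.058 0.015] [0.533 0.057 0.   ]
stop_mark 0.65 [140. 212.] [ 0.509 -0.035  0.086] [ 0.508 -0.036  0.084]
tab_red 0.82 [234. 122.] [0.599 0.043 0.019] [0.598 0.042 0.012]
tab_blue 0.53 [224. 171.] [ 0.585 -0.012  0.019] [ 0.584 -0.014  0.012]
tab_green 0.53 [251.  66.] [0.617 0.1   0.019] [0.617 0.101 0.012]
pan 0.6 [293.  98.] [0.662 0.068 0.017] [0.664 0.067 0.   ]
bowl 0.25 [294.  99.] [0.663 0.068 0.016] [0.664 0.067 0.   ]
spoon 0.81 [293.  98.] [0.663 0.069 0.014] [0.664 0.068 0.   ]
```

View pics/scene1.png

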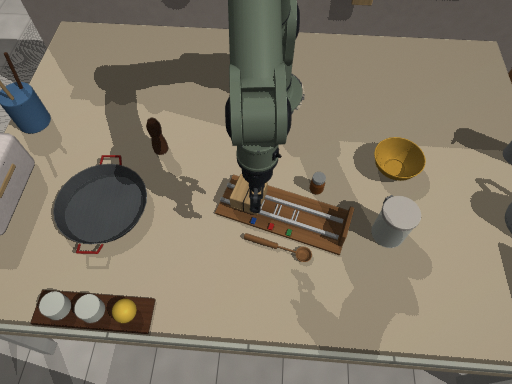

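View pics/side1.png

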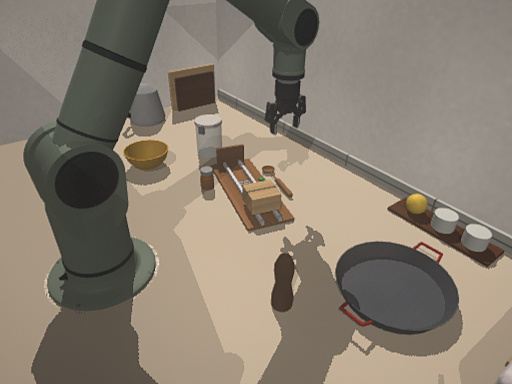

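```bash
python3 - <<'E'
from h import *
p=bot.grab_frame("wrist"); cv2.imwrite("pics/w2.png",cv2.resize(p["frame"][:,:,::-1],(800,600),interpolation=cv2.INTER_CUBIC))
np.savez("w2.npz",**{k:p[k] for k in("frame","z_map","K","eye","attitude")})
hsv=cv2.cvtColor(p["frame"],cv2.COLOR_RGB2HSV).astype(int)
for n,h,t in(("red",(0,6),0),("blue",(105,130),0),("green",(45,85),0)):
    m=((hsv[...,0]>=h[0])&(hsv[...,0]<=h[1])|((n=="red")&(hsv[...,0]>174)))&(hsv[...,1]>130)&(hsv[...,2]>60)
    c,l,s,ce=cv2.connectedComponentsWithStats(m.astype(np.uint8))
    for i in range(1,c):
        if s[i,4]>30: print(n,s[i],ce[i],np.round(world(p,ce[i]),4),np.round(onplane(p,ce[i],.018),4))
E
```

```text
red [225 113  22  18 271] [235.19926199 121.3099631 ] [0.5994 0.0441 0.0193] [0.5993 0.044  0.018 ]
blue [213 165  19  15 208] [222.12019231 172.03846154] [ 0.5829 -0.0133  0.0191] [ 0.5828 -0.0136  0.018 ]
green [240  57  21  17 245] [249.84081633  65.02857143] [0.6159 0.1014 0.0193] [0.6158 0.1015 0.018 ]
```

View pics/w2.png

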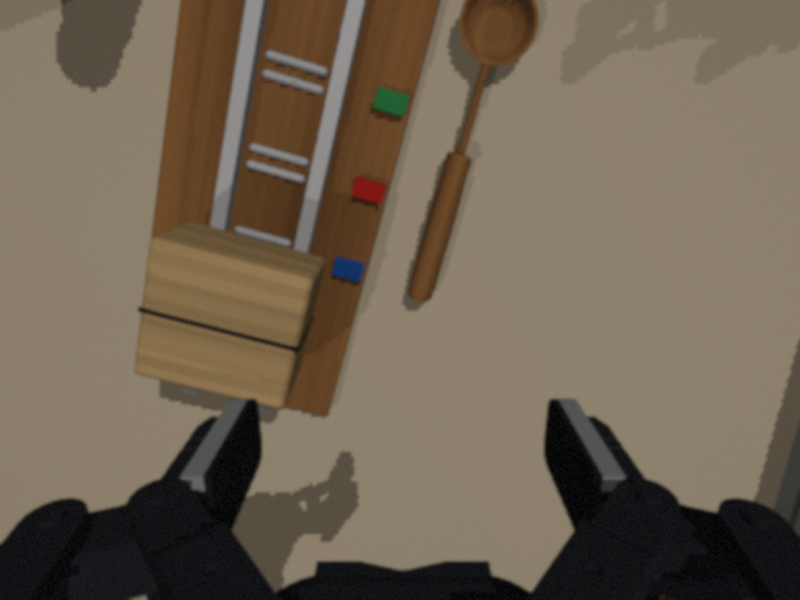

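```bash
python3 - <<'E'
from h import *
p=np.load("w2.npz")
a=onplane(p,(140*.64,310*.64),.084);b=onplane(p,(298*.64,348*.64),.084)
d=(b-a)[:2];m=(a+b)/2
y=np.array([.0330,.1151]);y/=np.linalg.norm(y);x=np.array([y[1],-y[0]])
r=np.array([.5994,.0440])
print(a,b,np.linalg.norm(d),np.arctan2(d[1],d[0]),np.arctan2(x[1],x[0]), "mark rel red",(m[:2]-r)@x,(m[:2]-r)@y)
rail=r-.066*x; print("rail",rail)
s=(m[:2]-r)@y
for off in(-85,-75): print(off,rail+y*(s+off/1e3))
print("final tcp",rail-y*.0585)
E
```

```text
[ 0.46084774 -0.02210833  0.084     ] [ 0.55722753 -0.04791506  0.084     ] 0.09977500471356407 -0.2616236841900412 -0.2792174056787349 mark rel red -0.06508686229458346 -0.10085586354657639
rail [0.53595609 0.06218983]
-85 [ 0.48473357 -0.1164681 ]
-75 [ 0.4874896  -0.10685539]
final tcp [0.51983328 0.00595545]
```

>>> move_arm:
  moves: "-25 -28 0 0.05; -50 -57 0 0.11; -76 -86 0 0.17; -100 -114 0 0.23; -126 -143 0 0.279; -126 -143 0 0.279; -126 -143 25 0.279; -126 -143 55 0.279; -126 -143 80 0.279; -126 -143 80 0.279"
  grip: 0
  grip_force: 20

```text
clock: 2.68
position: [0.48, -0.1256, 0.1479]
tool_rot: [-3.136, 0.001, 1.292]
force: [-1.1, 0.7, 0.1]
grip_width: -0.0004
```

>>> move_arm:
  moves: "0 0 20 0; 0 0 45 0; 0 0 70 0; 0 0 90 0; 0 0 100 0; 0 0 100 0; 5 2 100 0; 10 2 100 0; 15 2 100 0; 15 2 100 0"

```text
clock: 3.52
position: [0.4891, -0.1107, 0.0523]
tool_rot: [3.14, -0.001, 1.293]
force: [-0.5, 1.0, -0.4]
grip_width: 0.0003
```

```bash
python3 - <<'E'
from h import *
o=bot.observe();print(o["clock"],o["position"],o["force"])
p=bot.grab_frame("side"); f=p["frame"][90:260,170:340]; cv2.imwrite("pics/s3.png",cv2.resize(f[:,:,::-1],(600,600),interpolation=cv2.INTER_CUBIC))
E
```

```text
3.5167 [ 0.48906701 -0.110743    0.05230087] [-0.50874639  1.03030146 -0.39495629]
```

View pics/s3.png

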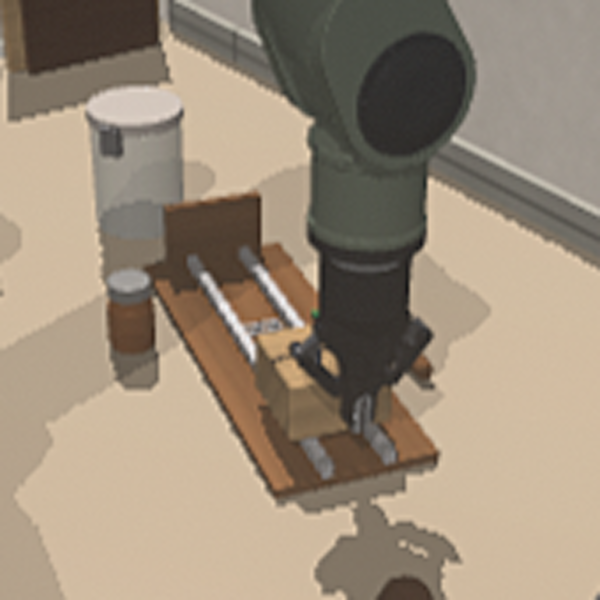

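>>> move_arm:
  moves: "6 0 0 0; 14 0 0 0; 22 0 0 0; 30 0 0 0; 38 0 0 0; 46 0 0 0; 54 0 0 0; 62 0 0 0; 68 0 0 0; 70 0 0 0"

```text
clock: 4.4
position: [0.5076, -0.0434, 0.0512]
tool_rot: [-3.142, -0.0, 1.293]
force: [-1.0, 0.7, -0.7]
grip_width: -0.0
```

```bash
cat >> h.py <<'E'
Y=np.array([.2756,.9613]);X=np.array([Y[1],-Y[0]]);RED=np.array([.5994,.0440])
def rel():
    o=bot.observe();d=o["position"][:2]-RED;f=o["force"][:2]
    print(o["clock"],"tcp x,y rel red mm",d@X*1e3,d@Y*1e3,"z",o["position"][2],"f along",f@Y,f@X)
E
python3 - <<'E'
from h import *
rel()
p=bot.grab_frame("wrist"); save(p,"w4")
np.savez("w4.npz",**{k:p[k] for k in("frame","z_map","K","eye","attitude")})
p=bot.grab_frame("scene"); f=p["frame"][160:260,200:360]; cv2.imwrite("pics/sc4.png",cv2.resize(f[:,:,::-1],(800,500),interpolation=cv2.INTER_CUBIC))
E
```

```text
4.4 tcp x,y rel red mm -64.10933307096626 -109.35267104732858 z 0.05124550478234326 f along 0.36391273411632835 -1.1272617595821581
```

View pics/w4.png

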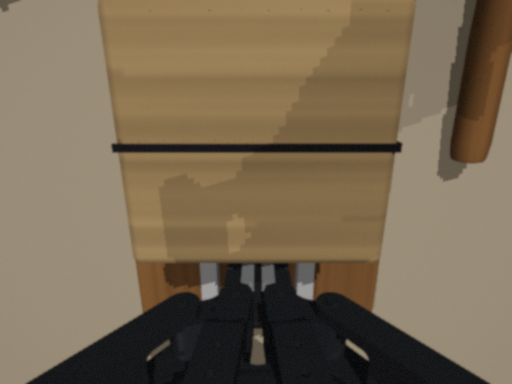

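```bash
cat >> h.py <<'E'
def mark(p):
    g=cv2.cvtColor(p["frame"],cv2.COLOR_RGB2GRAY).astype(float)[20:235,170:350]
    w=np.clip(50-g,0,None); w[:, :]*= (w.sum(1)>0.5*w.sum(1).max())[:,None]
    rows=w.sum(1); v=(rows*np.arange(len(rows))).sum()/rows.sum()+20
    q=onplane(p,(258,v),.084); d=q[:2]-RED; print("row",v,"mark",q,"rel red x,y mm",d@X*1e3,d@Y*1e3)
E
python3 - <<'E'
from h import *
p=np.load("w4.npz");mark(p);print(p["z_map"][100,256],p["eye"])
print(world(p,(256,100)))
E
```

```text
row 147.55548066121008 mark [0.523809   0.01610347 0.084     ] rel red x,y mm -64.97734422977507 -47.64981207999265
0.10546112 [0.52957148 0.0365582  0.19512073]
[0.52759243 0.03177021 0.0851738 ]
```

>>> move_arm:
  moves: "3 0 0 0; 7 0 0 0; 11 0 0 0; 15 0 0 0; 19 0 0 0; 23 0 0 0; 26 0 0 0; 28 0 0 0; 29 0 0 0; 29 0 0 0"

```text
clock: 5.33
position: [0.5154, -0.0167, 0.0513]
tool_rot: [3.142, -0.0, 1.292]
force: [-0.2, 0.2, 0.2]
grip_width: 0.0002
```

```bash
python3 - <<'E'
from h import *
rel();mark(bot.grab_frame("wrist"))
E
```

```text
5.3333 tcp x,y rel red mm -64.03882996270642 -81.4969485703543 z 0.05130357195398503 f along 0.16656109756546714 -0.21239324768664267
row 157.61892247043363 mark [0.53059606 0.03939234 0.084     ] rel red x,y mm -64.8713519193943 -23.391712589294425
```

>>> move_arm:
  moves: "1.5 0 0 0; 3 0 0 0; 4.5 0 0 0; 6 0 0 0; 7.5 0 0 0; 9 0 0 0; 10.5 0 0 0; 12 0 0 0; 13 0 0 0; 14 0 0 0"

```text
clock: 6.22
position: [0.5189, -0.0044, 0.0513]
tool_rot: [-3.141, 0.001, 1.291]
force: [-2.4, -10.6, 4.7]
grip_width: -0.0002
```

```bash
python3 - <<'E'
from h import *
rel();mark(bot.grab_frame("wrist"))
E
```

```text
6.2167 tcp x,y rel red mm -64.04102480140138 -68.697073776378 z 0.05132463772202879 f along -10.848992903632183 0.6524159057300452
row 158.56875059472833 mark [0.53409631 0.0513934  0.084     ] rel red x,y mm -64.81406117095261 -10.890418577475002
```

>>> move_arm:
  moves: "0.4 0 0 0; 0.8 0 0 0; 1.2 0 0 0; 1.6 0 0 0; 2 0 0 0; 2.4 0 0 0; 2.8 0 0 0; 3.2 0 0 0; 3.6 0 0 0; 4 0 0 0"

```text
clock: 7.1
position: [0.5203, 0.0004, 0.0513]
tool_rot: [-3.142, 0.0, 1.292]
force: [-0.5, -1.2, 1.9]
grip_width: 0.0001
```

```bash
python3 - <<'E'
from h import *
rel();mark(bot.grab_frame("wrist"))
E
```

```text
7.1 tcp x,y rel red mm -64.03207125767365 -63.76156879298106 z 0.05130323297297469 f along -1.2706010740315068 -0.20382764158185168
row 158.48348338828302 mark [0.53541674 0.05611543 0.084     ] rel red x,y mm -64.84611850276724 -5.987223942172191
```

>>> move_arm:
  moves: "0.4 0 0 0; 0.8 0 0 0; 1.2 0 0 0; 1.6 0 0 0; 2 0 0 0; 2.4 0 0 0; 2.8 0 0 0; 3 0 0 0; 3 0 0 0; 3 0 0 0"

```text
clock: 7.98
position: [0.5211, 0.0033, 0.0513]
tool_rot: [-3.142, 0.0, 1.292]
force: [-0.9, 0.2, -0.5]
grip_width: -0.0002
```

```bash
python3 - <<'E'
from h import *
rel();mark(bot.grab_frame("wrist"))
E
```

```text
7.9833 tcp x,y rel red mm -64.06370103877649 -60.755939556399866 z 0.051278594856758425 f along -0.06227773207225773 -0.89918532699879
row 150.39265793228694 mark [0.53703224 0.06178818 0.084     ] rel red x,y mm -64.856549831964 -0.08878026216312812
```

The stop has jumped ahead of the fingers to -0.1 mm from the tab and the force is zero, so it has snapped in. Backing off and rising.

>>> move_arm:
  moves: "-4 0 0 0; -12 0 0 0; -22 0 0 0; -30 0 0 0; -30 0 -15 0; -30 0 -45 0; -30 0 -80 0; -30 0 -115 0; -30 0 -145 0; -30 0 -150 0"

```text
clock: 8.87
position: [0.5143, -0.0268, 0.206]
tool_rot: [3.136, -0.002, 1.29]
force: [0.6, -0.2, 1.2]
grip_width: -0.0
```

```bash
python3 - <<'E'
from h import *
rel()
p=bot.grab_frame("wrist"); cv2.imwrite("pics/w9.png",cv2.resize(p["frame"][:,:,::-1],(800,600),interpolation=cv2.INTER_CUBIC))
for l in("stop_mark","tab_red"):
    for r in bot.pinpoint(p,l)[:1]:
        q=onplane(p,r["at"],.084 if l[0]=='s' else .012);d=q[:2]-RED;print(l,r,q,d@X,d@Y)
s=bot.grab_frame("scene"); cv2.imwrite("pics/sc9.png",s["frame"][:,:,::-1])
for l in("pan","bowl","canister","spice_jar","spoon","mill"):
    for r in bot.pinpoint(s,l)[:1]: print(l,r["conf"],np.round(onplane(s,r["at"],0),3))
E
```

```text
8.8667 tcp x,y rel red mm -62.243571721003725 -91.50921724933437 z 0.20602210230379947 f along -0.08340734195719013 0.6055497143204894
stop_mark {'at': [254.7, 72.4], 'conf': 0.95} [0.53720224 0.06171782 0.084     ] -0.06467374281708223 -0.00010956167214001486
tab_red {'at': [320.9, 75.0], 'conf': 0.52} [0.6002368  0.04343725 0.012     ] 0.0009595131386833098 -0.0003103471194707165
pan 0.87 [ 0.565 -0.513  0.   ]
bowl 0.94 [0.344 0.461 0.   ]
canister 0.58 [0.596 0.42  0.   ]
spice_jar 0.82 [0.432 0.198 0.   ]
spoon 0.9 [0.67  0.068 0.   ]
mill 0.97 [ 0.325 -0.367  0.   ]
```

View pics/w9.png

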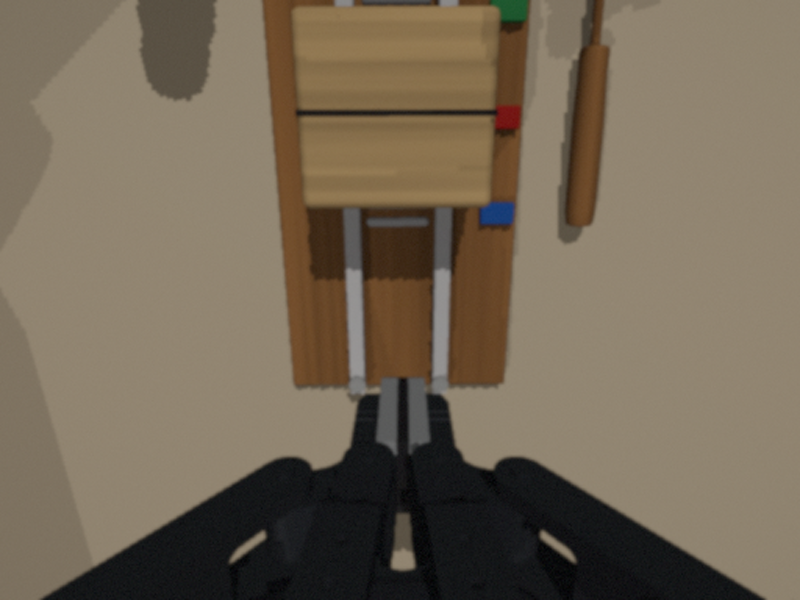

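View pics/sc9.png

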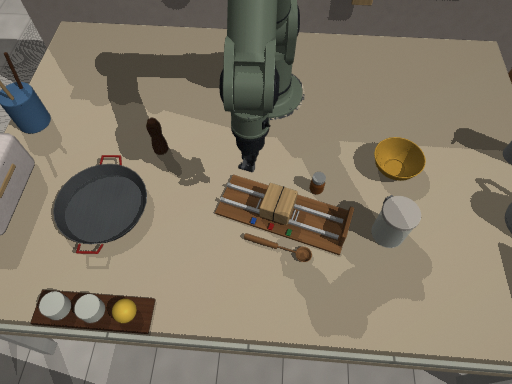

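The line (row 113) meets the red tab (508,117), and the rest of the scene is unchanged.

```bash
python3 -c "
from workcell import bot
print(bot.job_done())"
```

```text
the job is handed in; nothing more can be done
None
```

The stop is seated in the red tab's notch, which is the middle one. I pushed it there with the shut fingertips, grasped nothing, backed off, rose clear and handed the job in at about 9 s.

- **Position:** the stop mark sat 0.1 mm from the red tab along the rack, measured by hand-coded line detection at contact and by the trained network from above. The two checks agreed, but the camera calibration is only good to about 2 mm.
- **Click:** the push force rose to about 11 N at the pin and then dipped. The stop moved about 3 mm ahead of the fingers, which then felt no force.
- **Other things:** the pan, bowl, canister, spice jar, spoon and mill look unmoved. The network's positions for them differed by 4 to 17 mm between the first and last pictures. I took this as network scatter, because the two scene pictures show them in the same places.

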